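# Find the filler bar that fills the gap in a block warmer

## Robot

A 6-joint arm with a two-finger parallel gripper is mounted at the origin on a cart in front of the work surface, level with it; the furniture and walls round the work are solid. World frame = base frame: x ahead of the robot, y to its left, z up, the work surface at z = 0. Lengths are in m, angles in rad, forces in N, time in s.
With the tool pointing down it reaches from about 0.35 to 0.95 m from the base axis. Payload 17.4 kg.
Tool frame: the origin (TCP) lies midway between the tips of the shut fingers; the grasp point (between the pads) lies 19 mm behind it; z points along the fingers, y is the direction in which the jaws open and shut (so a half turn about z gives the same grasp; the last joint's range is limited). The gripper opens to 93 mm and grips with 3 to 60 N. Pads are 15 mm wide; open, the fingers measure 128 mm over their backs; the gripper's body (75 mm by 188 mm) begins 65 mm behind the grasp point.
Start: joints at [1.281, 0.116, 1.442, -0, 1.584, -0.038], TCP at [0.168, 0.654, 0.219] pointing down, gripper open.
Joint ranges: [-2.83, 2.83], [-0.83, 2.19], [0.07, 2.5], [-1.14, 4.28], [0.01, 3], [-2.97, 2.97]. Speed limits (rad/s): [1.89, 1.89, 2.22, 3.14, 3.14, 3.14].

## Interface

Orientations are given as a unit quaternion [x, y, z, w].
In Python, from cell import env gives the robot as it stands. The module is installed in compiled form; this text tells all that it offers.
- The arm moves only by the shell command python3 -m pendant 'ROWS' [FORCE]. ROWS is JSON, a list of rows, each an object with "fingers": the gripper command: -1 is fully open, 1 is shut, values between are in proportion; "travel": the shift along the tool's x, y, z in units of 25 mm (1.0 is 25 mm), a list of three; "dr": the turn, a rotation vector about the tool's x, y, z in units of 6 degrees (1.0 is 6 degrees), a list of three. A call has 1 to 8 rows; each row is the pose to reach, as a shift and turn from the pose measured when the call began, along the tool's axes at that moment; what a row does not reach only later rows make up. A row lasts 1/10 s, in which the tool goes at most 50 mm and 8.59 degrees, less where a joint would pass 70% of its speed; a pose out of reach is approached as far as the arm can. A call with a gripper value outside its range is refused whole. The fingers move at their own pace and stop on an object; FORCE is the grip in N (left out, the last holds). Time passes only in rows, so rows that repeat a pose let the fingers close. It gives the time, the measured TCP pose, the force and the opening at its end, in the units of the state.
- env.sense(): the state, without advancing time (a new reading comes with each control period).
- env.grab_frame(name): name is "scene" or "top" or "wrist"; returns the picture (400x640x3 uint8, blue, green, red); there is no depth.
- env.camera_model(name): a dict with "K" (3x3 intrinsics, pixels), "camera_from_world" (4x4, takes a point from world to camera coordinates). Camera axes: x right, y up, looking along -z (the intrinsics and any distortion apply to the point x, -y, -z); pixel columns grow to the right and rows downward; lengths in m; the calibration is good to about 2 mm. The wrist camera is an equidistant fisheye: a pixel r from the principal point sees the ray r / f radians off the axis. A picture is of the moment at which its call begins: read the wrist's pose just before it. camera_model takes no time and is no camera call; for the wrist camera it gives the pose at the moment of the call.
- env.finish_job(): hands the job in, once; it reports no verdict.
The state is a dict: "time_s": time; "joints": joint angles; "dq": joint speeds; "effort": joint torques, N m; "tool_pos": TCP position; "ee_rot": TCP orientation; "force": force on the tool from outside, world axes, zero at the start; "moment": the same for the moment, N m; "width": finger opening in m.
Only numpy, scipy, OpenCV 4.12 (cv2) and the standard library are available. Lean on these libraries where they do the work, as an engineer would, in place of code of your own. Each camera call takes 0.05 s, during which the arm holds its last target.

## Task

The block warmer's covered bay already holds a block with a sprung side plate, and nobody has noted how wide a gap is left beside it. Try the three aluminium filler bars by feel: find the one that fills the gap, neither stopped short nor loose, and leave it pushed fully home against the back of the bay, nose first, with the sprung plate pressed. Leave the other two bars on the bench, off the warmer, and do not disturb the beaker and the timer.

Things in the scene. Friction and masses are not known exactly. Their poses are not given: they have to be found in the camera images.
- warmer: The block warmer: a low white housing 91 mm wide, 105 mm deep, 50 mm high, fixed to the bench on an aluminium base plate 6 mm thick that runs on 100 mm in front of the bay's mouth as an apron, with a rail 10 mm high along each side (inner faces at y = +23 and -23 mm). Origin at bench level under the middle of the mouth; x points into the bay, y to its left.
- bay_mouth (a point): Middle of the mouth of the bay, at the level of the bay's and apron's floor, 6 mm above the bench; x points into the bay, y to its left, z up. The mouth is 46 mm wide and 36 mm high. Bars slide in along the apron's left rail and the bay's left wall, one straight line at y = +23 mm.
- bay_back (a point): Middle of the bay's back at floor level, 85 mm from the mouth; axes as bay_mouth. Hidden by the roof, a sprung plate on the right narrows the bay: a ramp 16 to 50 mm deep, then straight to the back. The gap to the left wall is 26, 32 or 38 mm when slack, unknown each time. A bar fully home has its nose here and 40 mm of its tail, with the lug, outside the mouth.
- jaw (a joint): The sprung plate in the bay: 0 = slack, grows in m as a bar presses it aside, 0.003 at most (spring 2 N/mm). The fitting bar is 2 mm wider than the gap: it goes in stiffly (about 6 to 15 N) and the plate then reads about 0.002. A wider bar is stopped on the ramp, over 40 mm short of home; a narrower one runs in with only its own sliding friction (under 3 N) and leaves 0.
- narrow_mid (a point): Centre, half-way up, of the narrow filler bar: a plain aluminium bar 125 mm long (its x axis, chamfered nose at +x), 28 mm wide (y), 30 mm high (z), about 130 g, with a lug on top of its tail to hold, push or pull by. Starts flat on the bench, nose roughly away from the robot.
- middle_mid (a point): Centre, half-way up, of the middle filler bar: a plain aluminium bar 125 mm long (its x axis, chamfered nose at +x), 34 mm wide (y), 30 mm high (z), about 155 g, with a lug on top of its tail to hold, push or pull by. Starts flat on the bench, nose roughly away from the robot.
- wide_mid (a point): Centre, half-way up, of the wide filler bar: a plain aluminium bar 125 mm long (its x axis, chamfered nose at +x), 40 mm wide (y), 30 mm high (z), about 180 g, with a lug on top of its tail to hold, push or pull by. Starts flat on the bench, nose roughly away from the robot.
- bar_narrow: The narrow filler bar; origin at the centre of its underside, axes as narrow_mid. Its lug is 16 mm along x, 18 mm wide (y), stands 24 mm above the bar's top (30 to 54 mm above the underside) and is centred at x = -52.5 mm, y = 0; the tail's end face is at x = -62.5 mm.
- bar_middle: The middle filler bar; origin at the centre of its underside, axes as middle_mid. Its lug is 16 mm along x, 18 mm wide (y), stands 24 mm above the bar's top (30 to 54 mm above the underside) and is centred at x = -52.5 mm, y = 0; the tail's end face is at x = -62.5 mm.
- bar_wide: The wide filler bar; origin at the centre of its underside, axes as wide_mid. Its lug is 16 mm along x, 18 mm wide (y), stands 24 mm above the bar's top (30 to 54 mm above the underside) and is centred at x = -52.5 mm, y = 0; the tail's end face is at x = -62.5 mm.
- beaker_mid (a point): Centre of a glass beaker, 56 mm across and 70 mm high, standing on the bench beyond the bars. A bystander.
- timer_mid (a point): Centre of a small white lab timer, 70 x 66 x 19 mm, lying on the bench to the right of the bars. A bystander.

How it is judged:
By the outcome, as a careful person would: the job done as asked, in the order asked, and still so for the second after the job is handed in, with the robot touching nothing.
It also fails if it takes over 72 s, if anything falls off the work surface, if the arm or the gripper's body presses on something with over 40 N, if the wrist force passes 120 N, or if a joint passes its speed limit or range.

## Working session

There is one attempt and no reset: what is moved stays moved. The work goes in short steps, Python scripts to look and compute and a shell command to move; the robot and the scene stay as the last step left them, time stands still between calls to the robot, and variables do not carry over. Pictures are saved under pics/ and viewed, and the job is handed in when it is done.

```bash
mkdir -p pics; python3 - <<'E'
from cell import env
import cv2
print(env.sense())
for n in("scene","top"):
    cv2.imwrite(f"pics/{n}0.png",env.grab_frame(n)); m=env.camera_model(n); print(n,m)
E
```

```text
{'time_s': 0.0, 'joints': array([ 1.28123423e+00,  1.16464621e-01,  1.44227653e+00, -1.86662566e-05,
        1.58399045e+00, -3.77998421e-02]), 'dq': array([-0.00177924, -0.00035514,  0.00124884, -0.00089783,  0.00029701,
       -0.00055149]), 'effort': array([-3.31317991e-03, -7.21258235e+01, -6.22593284e+01,  7.78602809e-02,
        2.40504602e-02, -1.05590132e-04]), 'tool_pos': array([0.16810438, 0.65351695, 0.21791259]), 'ee_rot': array([ 1.25549036e-01,  9.92087252e-01, -5.63383231e-04, -8.35887533e-05]), 'force': array([-0.3138298 ,  0.43909106,  0.1797342 ]), 'moment': array([ 0.02927072, -0.02012494, -0.0160991 ]), 'width': 0.09311417780669622}
scene {'K': array([[455.68184929,   0.        , 317.84149163],
       [  0.        , 455.68184929, 191.6195392 ],
       [  0.        ,   0.        ,   1.        ]]), 'camera_from_world': array([[ 0.4882678 , -0.87267786,  0.00528191, -0.24958731],
       [ 0.62960746,  0.35644683,  0.69031884, -0.42826101],
       [-0.60430869, -0.33373493,  0.72348601, -0.81502652],
       [ 0.        ,  0.        ,  0.        ,  1.        ]])}
top {'K': array([[486.63735603,   0.        , 319.55516592],
       [  0.        , 486.63735603, 200.01209748],
       [  0.        ,   0.        ,   1.        ]]), 'camera_from_world': array([[-0.0019989 , -0.99965102,  0.02634104,  0.01648529],
       [ 0.98068951,  0.00319168,  0.19554515, -0.56815394],
       [-0.19556098,  0.02622326,  0.98034088, -1.16121733],
       [ 0.        ,  0.        ,  0.        ,  1.        ]])}
```

View pics/scene0.png

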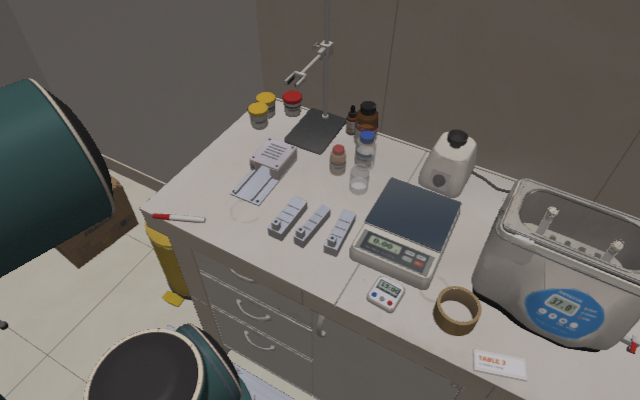

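View pics/top0.png

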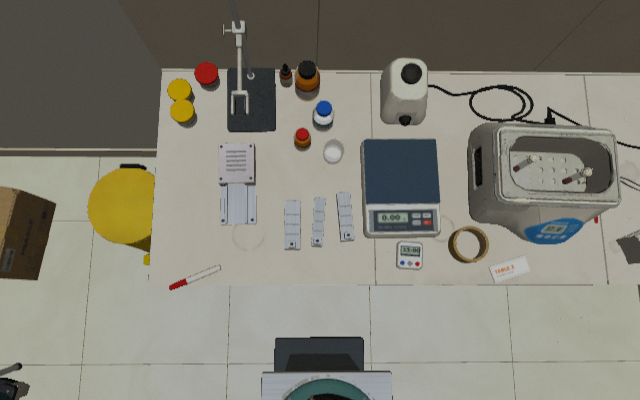

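```bash
python3 - <<'E'
import cv2
im=cv2.imread("pics/top0.png"); cv2.imwrite("pics/topz.png",cv2.resize(im[130:260,210:365],None,fx=5,fy=4.6,interpolation=cv2.INTER_CUBIC)[:600])
im=cv2.imread("pics/scene0.png"); cv2.imwrite("pics/scenez.png",cv2.resize(im[130:260,225:375],None,fx=5,fy=4.6,interpolation=cv2.INTER_CUBIC)[:600])
E
```

```text
(no output)
```

View pics/topz.png

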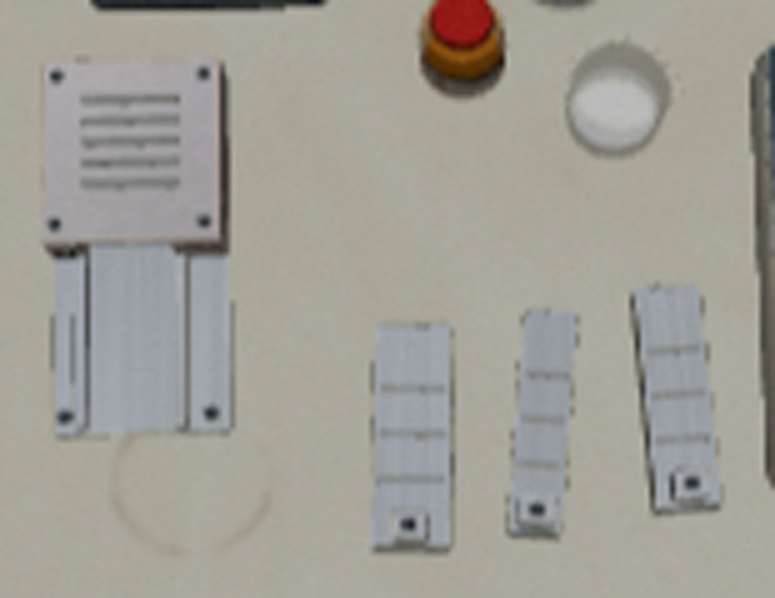

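View pics/scenez.png

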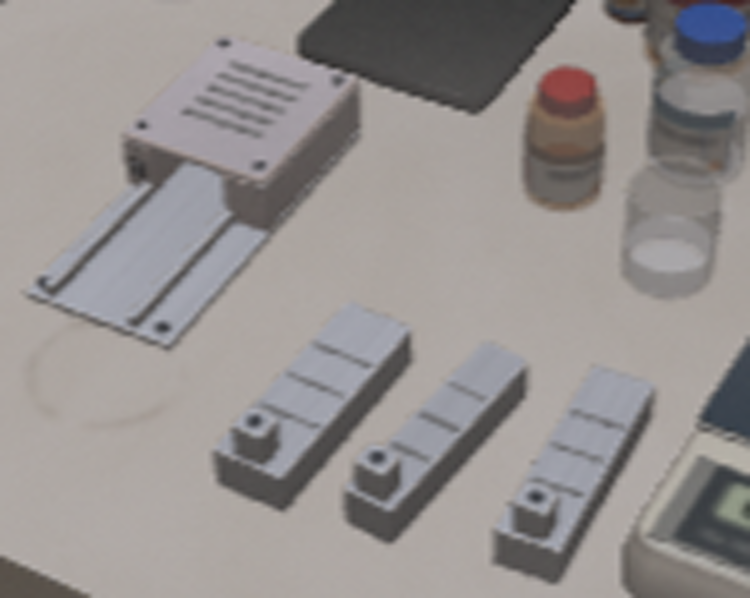

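```bash
cat > h.py <<'E'
import numpy as np
from cell import env
def ray(cam,u,v,z,M=None):
    m=M or env.camera_model(cam);K=m["K"];T=m["camera_from_world"]
    x=(u-K[0,2])/K[0,0]; y=(v-K[1,2])/K[1,1]
    if cam=="wrist":
        r=np.hypot(x,y); s=np.tan(r)/max(r,1e-9); x*=s;y*=s
    d=T[:3,:3].T@np.array([x,-y,-1]); c=-T[:3,:3].T@T[:3,3]
    return c+d*(z-c[2])/d[2]
def tz(u,v,z): return ray("top",(u+.5)/5+210-.5,(v+.5)/4.6+130-.5,z)
def sz(u,v,z): return ray("scene",(u+.5)/5+225-.5,(v+.5)/4.6+130-.5,z)
E
python3 - <<'E'
from h import *
np.set_printoptions(precision=4,suppress=True)
for n,f,p,z in [
("wlug",tz,(408,524),.054),("wlug s",sz,(255,421),.054),
("nlug",tz,(536,509),.054),("nlug s",sz,(377,457),.054),
("mlug",tz,(691,483),.054),("mlug s",sz,(537,497),.054),
("wnoseL",tz,(378,325),.03),("wnoseR",tz,(452,325),.03),
("nnoseL",tz,(525,312),.03),("nnoseR",tz,(576,314),.03),
("mnoseL",tz,(636,290),.03),("mnoseR",tz,(698,287),.03),
("mnoseL s",sz,(595,367),.03),("mnoseR s",sz,(655,388),.03),
("roofTL",tz,(45,62),.05),("roofTR",tz,(222,62),.05),("roofBL",tz,(45,245),.05),("roofBR",tz,(219,243),.05),
("roofBL s",sz,(125,135),.05),("roofBR s",sz,(268,185),.05),("roofTR s",sz,(360,85),.05),
("apL",tz,(57,436),.006),("apR",tz,(231,432),.006),("apL s",sz,(27,293),.006),("apR s",sz,(171,347),.006),
("railL end",tz,(84,430),.016),("railL mouth",tz,(87,250),.016),("railR end",tz,(188,430),.016),("railR",tz,(183,250),.016),
("beaker",tz,(608,130),.0),
]: print(n,f(*p,z)[:2])
E
```

```text
wlug [0.4593 0.0867]
wlug s [0.4604 0.087 ]
nlug [0.4674 0.0238]
nlug s [0.4684 0.0243]
mlug [ 0.4815 -0.0529]
mlug s [ 0.4826 -0.053 ]
wnoseL [0.5724 0.1038]
wnoseR [0.5725 0.0661]
nnoseL [0.58   0.0288]
nnoseR [0.5789 0.0027]
mnoseL [ 0.5927 -0.0282]
mnoseR [ 0.5945 -0.0601]
mnoseL s [ 0.5926 -0.0282]
mnoseR s [ 0.5938 -0.0611]
roofTL [0.717  0.2748]
roofTR [0.7176 0.1845]
roofBL [0.6125 0.2708]
roofBR [0.614  0.1835]
roofBL s [0.6135 0.2703]
roofBR s [0.6157 0.1795]
roofTR s [0.7151 0.1824]
apL [0.5135 0.2686]
apR [0.5159 0.1796]
apL s [0.5141 0.2692]
apR s [0.517  0.1789]
railL end [0.5154 0.2533]
railL mouth [0.6177 0.2553]
railR end [0.5155 0.2005]
railR [0.6179 0.2058]
beaker [ 0.694 -0.016]
```

```bash
cat >> h.py <<'E'
from scipy.spatial.transform import Rotation as R
np.set_printoptions(precision=4,suppress=True)
def rel(x,y,z,yawdeg):
    """yaw: angle of bar's x axis in world; tool y // bar y, tool x = -bar x"""
    s=env.sense(); p=s["tool_pos"]; q=R.from_quat(s["ee_rot"])
    a=np.radians(yawdeg); c,sn=np.cos(a),np.sin(a)
    T=R.from_matrix(np.array([[-c,-sn,0],[-sn,c,0],[0,0,-1]]).T.T)
    T=R.from_matrix(np.column_stack([[-c,-sn,0],[-sn,c,0],[0,0,-1]]))
    t=q.inv().apply(np.array([x,y,z])-p)/.025
    d=np.degrees((q.inv()*T).as_rotvec())/6
    print("travel",t.round(3),"dr",d.round(3),"| pos",p,"F",s["force"],"w",round(s["width"],4),"t",round(s["time_s"],2))
def st():
    s=env.sense();q=R.from_quat(s["ee_rot"]);m=q.as_matrix()
    print("pos",s["tool_pos"],"yaw",np.degrees(np.arctan2(-m[1,0],-m[0,0])).round(2),"zax",m[:,2],"F",s["force"],"M",s["moment"],"w",round(s["width"],4),"t",round(s["time_s"],2))
E
python3 -c "
from h import *
rel(.465,-.053,.17,4.5)"
```

```text
travel [-18.542 -24.41    1.944] dr [-0.01  -0.002 -3.155] | pos [0.1681 0.6535 0.218 ] F [-0.628  -0.5846  0.5186] w 0.0931 t 0.1
```

```bash
python3 -m pendant '[{"fingers":0.1,"travel":[-4,-6,0.4],"dr":[0,0,-1.5]},{"fingers":0.1,"travel":[-18.54,-24.41,1.94],"dr":[0,0,-3.15]},{"fingers":0.1,"travel":[-18.54,-24.41,1.94],"dr":[0,0,-3.15]},{"fingers":0.1,"travel":[-18.54,-24.41,1.94],"dr":[0,0,-3.15]},{"fingers":0.1,"travel":[-18.54,-24.41,1.94],"dr":[0,0,-3.15]},{"fingers":0.1,"travel":[-18.54,-24.41,1.94],"dr":[0,0,-3.15]},{"fingers":0.1,"travel":[-18.54,-24.41,1.94],"dr":[0,0,-3.15]},{"fingers":0.1,"travel":[-18.54,-24.41,1.94],"dr":[0,0,-3.15]}]'; python3 -c "
from h import *
rel(.465,-.053,.17,4.5)"
```

```text
time_s: 0.9
tool_pos: [0.3213, 0.2833, 0.1932]
ee_rot: [-0.039, 0.999, -0.0, -0.0]
force: [1.0, -0.4, 0.1]
width: 0.0425
travel [ -4.672 -13.86    0.94 ] dr [-0.009 -0.002  0.001] | pos [0.3213 0.2833 0.1932] F [ 0.9904 -0.3818  0.1102] w 0.0425 t 0.9
```

```bash
python3 -m pendant '[{"fingers":0.1,"travel":[-4.67,-13.86,0.94],"dr":[0,0,0]},{"fingers":0.1,"travel":[-4.67,-13.86,0.94],"dr":[0,0,0]},{"fingers":0.1,"travel":[-4.67,-13.86,0.94],"dr":[0,0,0]},{"fingers":0.1,"travel":[-4.67,-13.86,0.94],"dr":[0,0,0]},{"fingers":0.1,"travel":[-4.67,-13.86,0.94],"dr":[0,0,0]},{"fingers":0.1,"travel":[-4.67,-13.86,0.94],"dr":[0,0,0]},{"fingers":0.1,"travel":[-4.67,-13.86,0.94],"dr":[0,0,0]},{"fingers":0.1,"travel":[-4.67,-13.86,0.94],"dr":[0,0,0]}]'; python3 -c "
from h import *
import cv2,json
rel(.4815,-.053,.0335,4.5)
m=env.camera_model('wrist');print(m)
cv2.imwrite('pics/w1.png',env.grab_frame('wrist'))"
```

```text
time_s: 1.7
tool_pos: [0.4654, -0.0565, 0.1692]
ee_rot: [-0.038, 0.999, -0.001, -0.001]
force: [0.3, 0.2, -0.4]
width: 0.0414
travel [-0.658  0.099  5.428] dr [-0.012 -0.012 -0.027] | pos [ 0.4654 -0.0565  0.1692] F [ 0.2864  0.181  -0.3701] w 0.0414 t 1.7
{'K': array([[309.7069,   0.    , 316.4279],
       [  0.    , 309.7069, 193.7939],
       [  0.    ,   0.    ,   1.    ]]), 'camera_from_world': array([[-0.0759,  0.9971, -0.0014,  0.0917],
       [-0.9564, -0.0732, -0.2826,  0.4612],
       [-0.2819, -0.0201,  0.9592, -0.2134],
       [ 0.    ,  0.    ,  0.    ,  1.    ]])}
```

View pics/w1.png

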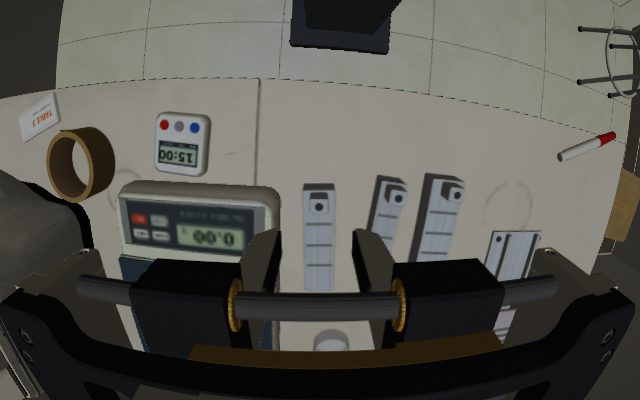

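```bash
python3 -c "
from h import *
import cv2
print(ray('wrist',319,207,.054), ray('wrist',306,291,.03),ray('wrist',332,290,.03))
im=cv2.imread('pics/w1.png');cv2.imwrite('pics/w1z.png',cv2.resize(im[170:320,270:480],None,fx=3.5,fy=3.5,interpolation=2))"
```

```text
[ 0.4837 -0.0531  0.054 ] [ 0.5973 -0.0592  0.03  ] [ 0.5936 -0.0289  0.03  ]
```

View pics/w1z.png

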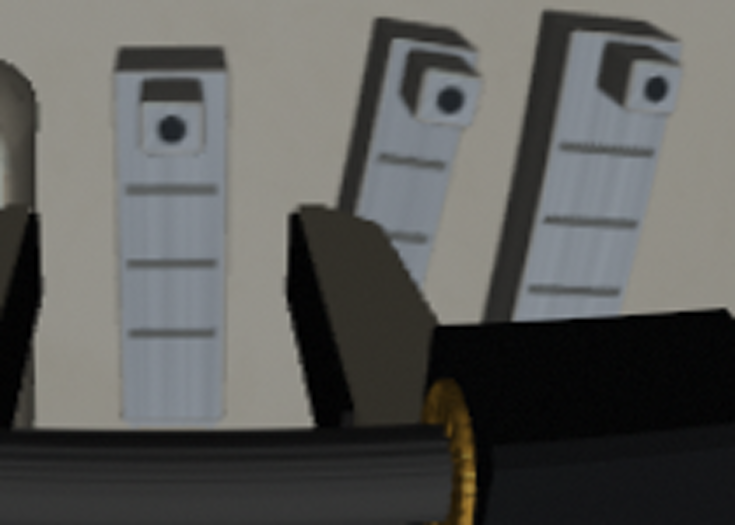

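```bash
python3 -m pendant '[{"fingers":0.1,"travel":[-0.69,0.10,2],"dr":[0,0,0]},{"fingers":0.1,"travel":[-0.69,0.10,4],"dr":[0,0,0]},{"fingers":0.1,"travel":[-0.69,0.10,5],"dr":[0,0,0]},{"fingers":0.1,"travel":[-0.69,0.10,5.4],"dr":[0,0,0]},{"fingers":0.1,"travel":[-0.69,0.10,5.4],"dr":[0,0,0]},{"fingers":0.1,"travel":[-0.69,0.10,5.4],"dr":[0,0,0]}]'; python3 -c "
from h import *
import cv2
st();rel(.4825,-.053,.0335,4.5)
cv2.imwrite('pics/w2.png',env.grab_frame('wrist'))"
```

```text
time_s: 2.35
tool_pos: [0.4834, -0.0534, 0.0357]
ee_rot: [-0.038, 0.999, -0.001, 0.0]
force: [0.1, -0.8, 0.2]
width: 0.0414
pos [ 0.4834 -0.0534  0.0357] yaw 4.33 zax [ 0.0004 -0.0019 -1.    ] F [ 0.1197 -0.8221  0.2487] M [ 0.0189  0.0618 -0.002 ] w 0.0414 t 2.35
travel [0.033 0.019 0.089] dr [-0.018  0.003 -0.029] | pos [ 0.4834 -0.0534  0.0357] F [ 0.1197 -0.8221  0.2487] w 0.0414 t 2.35
```

View pics/w2.png

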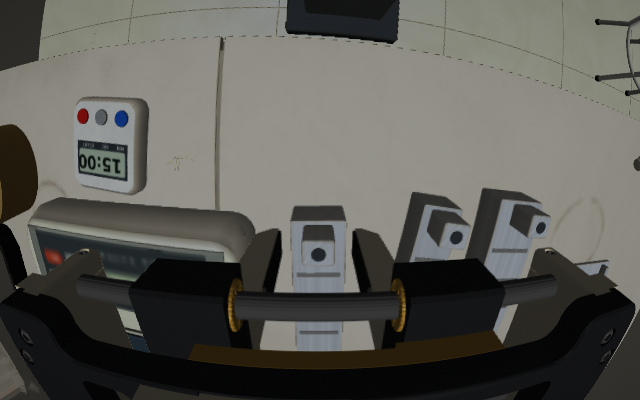

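```bash
python3 -m pendant '[{"fingers":0.1,"travel":[0.02,0.02,0.08],"dr":[0,0,0]},{"fingers":1,"travel":[0.02,0.02,0.08],"dr":[0,0,0]},{"fingers":1,"travel":[0.02,0.02,0.08],"dr":[0,0,0]},{"fingers":1,"travel":[0.02,0.02,0.08],"dr":[0,0,0]},{"fingers":1,"travel":[0.02,0.02,0.08],"dr":[0,0,0]},{"fingers":1,"travel":[0.02,0.02,0.08],"dr":[0,0,0]},{"fingers":1,"travel":[0.02,0.02,0.08],"dr":[0,0,0]}]' 50; python3 -c "
from h import *
st()"
```

```text
time_s: 3.1
tool_pos: [0.4831, -0.053, 0.0342]
ee_rot: [-0.038, 0.999, -0.001, 0.001]
force: [-1.7, 0.2, 3.4]
width: 0.0177
pos [ 0.4831 -0.053   0.0342] yaw 4.33 zax [ 0.0013 -0.002  -1.    ] F [-1.6995  0.2415  3.3813] M [ 0.1169  0.2088 -0.0496] w 0.0177 t 3.1
```

```bash
python3 -m pendant '[{"fingers":1,"travel":[0,0,-1],"dr":[0,0,0]},{"fingers":1,"travel":[0,0,-2.2],"dr":[0,0,0]},{"fingers":1,"travel":[0,0,-3.4],"dr":[0,0,0]},{"fingers":1,"travel":[0,0,-3.4],"dr":[0,0,0]}]'; python3 -c "
from h import *
st();rel(.496,.2268,.115,1.3)"
```

```text
time_s: 3.5
tool_pos: [0.4844, -0.0531, 0.123]
ee_rot: [-0.038, 0.999, -0.002, 0.003]
force: [0.3, 0.2, -1.1]
width: 0.0178
pos [ 0.4844 -0.0531  0.123 ] yaw 4.33 zax [ 0.0063 -0.0028 -1.    ] F [ 0.278   0.1556 -1.0999] M [0.0531 0.0904 0.0021] w 0.0178 t 3.5
travel [-1.305 11.129  0.291] dr [-0.03   0.059  0.505] | pos [ 0.4844 -0.0531  0.123 ] F [ 0.278   0.1556 -1.0999] w 0.0178 t 3.5
```

```bash
python3 -m pendant '[{"fingers":1,"travel":[-0.3,2,0.1],"dr":[0,0,0.1]},{"fingers":1,"travel":[-0.6,4,0.2],"dr":[0,0,0.3]},{"fingers":1,"travel":[-1,6,0.2],"dr":[0,0,0.5]},{"fingers":1,"travel":[-1.3,8,0.2],"dr":[0,0,0.5]},{"fingers":1,"travel":[-1.3,10,0.2],"dr":[0,0,0.5]},{"fingers":1,"travel":[-1.3,11.1,0.2],"dr":[0,0,0.5]},{"fingers":1,"travel":[-1.3,11.1,0.2],"dr":[0,0,0.5]},{"fingers":1,"travel":[-1.3,11.1,0.2],"dr":[0,0,0.5]}]'; python3 -c "
from h import *
import cv2
st();rel(.496,.2268,.05,1.3)
cv2.imwrite('pics/w3.png',env.grab_frame('wrist'))
f=env.grab_frame('scene');cv2.imwrite('pics/s3.png',cv2.resize(f[110:260,200:380],None,fx=4,fy=4,interpolation=2))"
```

```text
time_s: 4.3
tool_pos: [0.4954, 0.2263, 0.1161]
ee_rot: [-0.012, 1.0, -0.002, 0.002]
force: [-0.2, -0.2, -0.4]
width: 0.0178
pos [0.4954 0.2263 0.1161] yaw 1.41 zax [ 0.0048 -0.0036 -1.    ] F [-0.1908 -0.151  -0.4186] M [-0.0081  0.1184 -0.0333] w 0.0178 t 4.3
travel [-0.012  0.029  2.644] dr [-0.036  0.045  0.019] | pos [0.4954 0.2263 0.1161] F [-0.1908 -0.151  -0.4186] w 0.0178 t 4.3
```

View pics/w3.png

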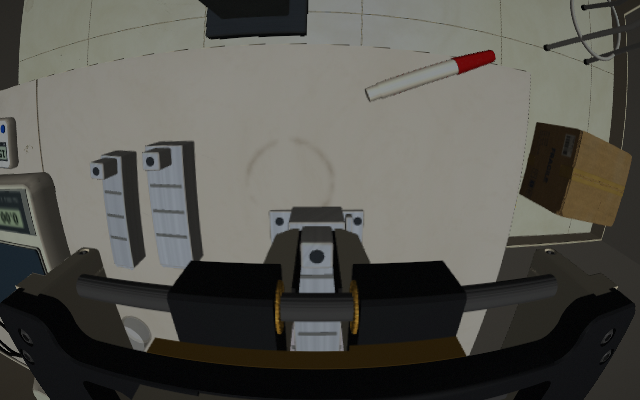

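View pics/s3.png

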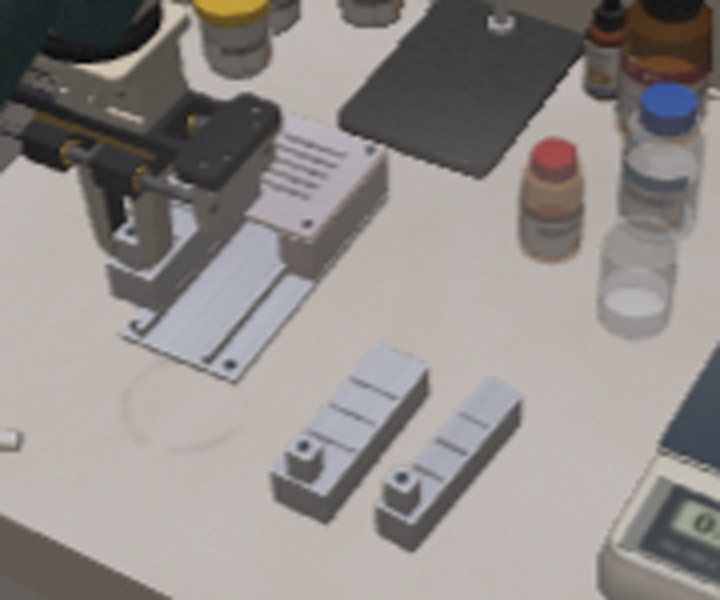

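```bash
python3 -c "
from h import *
print(ray('wrist',279,220,.006),ray('wrist',357,220,.006),ray('wrist',270,211,.006),ray('wrist',364,210,.006))
print(tz(65,417,.006),tz(211,413,.006))"
```

```text
[0.5275 0.1899 0.006 ] [0.5257 0.265  0.006 ] [0.5185 0.1813 0.006 ] [0.5154 0.271  0.006 ]
[0.5242 0.2649 0.006 ] [0.5266 0.1902 0.006 ]
```

```bash
python3 -m pendant '[{"fingers":1,"travel":[0,0,1.4],"dr":[-0.03,0.04,0]},{"fingers":1,"travel":[0,0,2.2],"dr":[-0.03,0.04,0]},{"fingers":1,"travel":[0,0,2.6],"dr":[-0.03,0.04,0]},{"fingers":1,"travel":[0,0,2.8],"dr":[-0.03,0.04,0]},{"fingers":1,"travel":[0,0,2.8],"dr":[-0.03,0.04,0]}]'; python3 -c "
from h import *
import cv2
st()
f=env.grab_frame('scene');cv2.imwrite('pics/s4.png',cv2.resize(f[110:260,200:380],None,fx=4,fy=4,interpolation=2))
f=env.grab_frame('top');cv2.imwrite('pics/t4.png',cv2.resize(f[130:260,200:360],None,fx=4.6,fy=4.6,interpolation=2))"
```

```text
time_s: 4.9
tool_pos: [0.4966, 0.2247, 0.0471]
ee_rot: [-0.011, 1.0, 0.0, 0.001]
force: [-0.7, 2.5, -2.3]
width: 0.0177
pos [0.4966 0.2247 0.0471] yaw 1.25 zax [ 0.0018  0.0004 -1.    ] F [-0.7163  2.4933 -2.3296] M [0.5727 0.1937 0.2633] w 0.0177 t 4.9
```

View pics/s4.png

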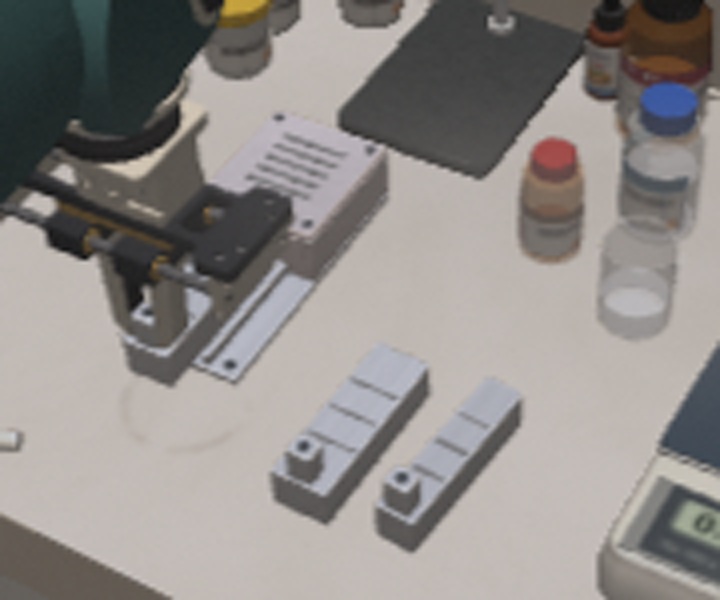

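View pics/t4.png

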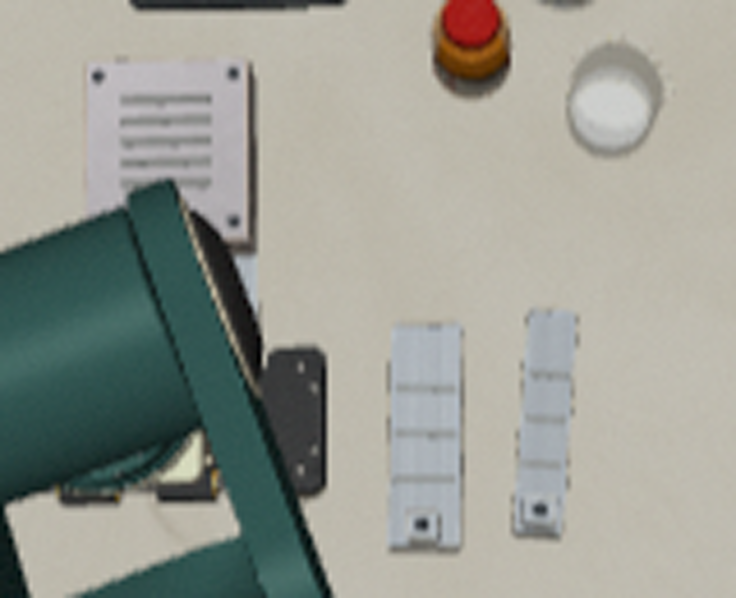

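```bash
python3 -m pendant '[{"fingers":1,"travel":[0,0,0],"dr":[0,0,0]},{"fingers":1,"travel":[0,0,0],"dr":[0,0,0]}]'; python3 -c "
from h import *
import cv2
st()
cv2.imwrite('pics/w5.png',env.grab_frame('wrist'))"
```

```text
time_s: 5.2
tool_pos: [0.4967, 0.2247, 0.0474]
ee_rot: [-0.011, 1.0, 0.0, 0.001]
force: [-0.6, 2.5, -3.1]
width: 0.0175
pos [0.4967 0.2247 0.0474] yaw 1.25 zax [ 0.0023  0.0005 -1.    ] F [-0.5612  2.4924 -3.1044] M [0.5352 0.1622 0.2162] w 0.0175 t 5.2
```

View pics/w5.png

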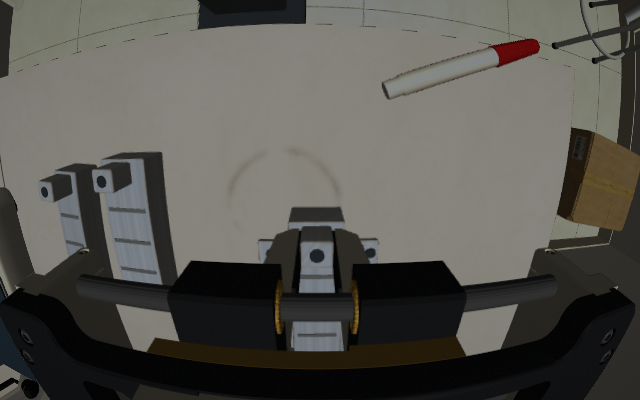

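```bash
python3 -m pendant '[{"fingers":1,"travel":[0,0.1,0.1],"dr":[0,0,0]},{"fingers":1,"travel":[0,0.1,0.1],"dr":[0,0,0]},{"fingers":1,"travel":[0,0.1,0.1],"dr":[0,0,0]}]'; python3 -c "
from h import *
st()";python3 -m pendant '[{"fingers":1,"travel":[0,0,0.1],"dr":[0,0,0]},{"fingers":1,"travel":[0,0,0.1],"dr":[0,0,0]}]'; python3 -c "
from h import *
st()"
```

```text
time_s: 5.55
tool_pos: [0.4966, 0.2272, 0.0448]
ee_rot: [-0.011, 1.0, 0.0, 0.001]
force: [0.1, 0.1, -1.3]
width: 0.0173
pos [0.4966 0.2272 0.0448] yaw 1.26 zax [ 0.0022  0.0001 -1.    ] F [ 0.0925  0.1142 -1.2937] M [ 0.0272  0.044  -0.0069] w 0.0173 t 5.55
time_s: 5.75
tool_pos: [0.4964, 0.227, 0.0418]
ee_rot: [-0.011, 1.0, -0.0, 0.001]
force: [0.4, 0.5, -0.9]
width: 0.0175
pos [0.4964 0.227  0.0418] yaw 1.26 zax [ 0.0017 -0.0002 -1.    ] F [ 0.3527  0.4503 -0.8581] M [ 0.0192  0.1065 -0.0223] w 0.0175 t 5.75
```

```bash
python3 -m pendant '[{"fingers":1,"travel":[0,0,0.07],"dr":[0,0,0]},{"fingers":1,"travel":[0,0,0.07],"dr":[0,0,0]}]'; python3 -c "
from h import *
st()";python3 -m pendant '[{"fingers":1,"travel":[0,0.1,0],"dr":[0,0,0]},{"fingers":1,"travel":[0,0.2,0],"dr":[0,0,0]},{"fingers":1,"travel":[0,0.2,0],"dr":[0,0,0]}]'; python3 -c "
from h import *
st()"
```

```text
time_s: 5.95
tool_pos: [0.4963, 0.227, 0.0398]
ee_rot: [-0.011, 1.0, -0.0, 0.001]
force: [0.0, -0.5, -1.9]
width: 0.0175
pos [0.4963 0.227  0.0398] yaw 1.26 zax [ 0.0013 -0.0004 -1.    ] F [ 0.0252 -0.4575 -1.9015] M [0.0344 0.1131 0.0037] w 0.0175 t 5.95
time_s: 6.25
tool_pos: [0.4962, 0.2323, 0.0398]
ee_rot: [-0.011, 1.0, -0.0, 0.001]
force: [0.3, 0.2, -1.5]
width: 0.0176
pos [0.4962 0.2323 0.0398] yaw 1.27 zax [ 0.0014 -0.0003 -1.    ] F [ 0.2934  0.1658 -1.5451] M [ 0.0809  0.0647 -0.0329] w 0.0176 t 6.25
```

```bash
python3 -m pendant '[{"fingers":1,"travel":[0,0,0.06],"dr":[0,0,0]},{"fingers":1,"travel":[0,0.0,0.06],"dr":[0,0,0]}]'; python3 -c "
from h import *
st()";python3 -m pendant '[{"fingers":1,"travel":[0,0.08,0],"dr":[0,0,0]},{"fingers":1,"travel":[0,0.08,0],"dr":[0,0,0]}]'; python3 -c "
from h import *
import cv2
st()
cv2.imwrite('pics/w6.png',env.grab_frame('wrist'))
f=env.grab_frame('scene');cv2.imwrite('pics/s6.png',cv2.resize(f[120:240,220:310],None,fx=5,fy=5,interpolation=2))"
```

```text
time_s: 6.45
tool_pos: [0.4964, 0.2324, 0.0393]
ee_rot: [-0.011, 1.0, -0.0, 0.001]
force: [-6.0, -2.4, 11.4]
width: 0.0172
pos [0.4964 0.2324 0.0393] yaw 1.28 zax [ 0.0018 -0.0003 -1.    ] F [-5.9862 -2.4466 11.3582] M [-0.4608  1.1121  0.0015] w 0.0172 t 6.45
time_s: 6.65
tool_pos: [0.4965, 0.2346, 0.0395]
ee_rot: [-0.011, 1.0, -0.0, 0.001]
force: [0.9, 0.6, -0.3]
width: 0.0175
pos [0.4965 0.2346 0.0395] yaw 1.28 zax [ 0.0022 -0.     -1.    ] F [ 0.8561  0.6221 -0.2994] M [ 0.0803  0.0499 -0.0005] w 0.0175 t 6.65
```

View pics/s6.png

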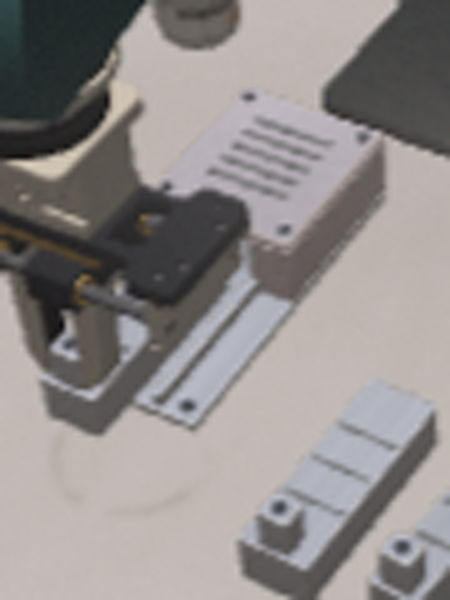

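View pics/w6.png

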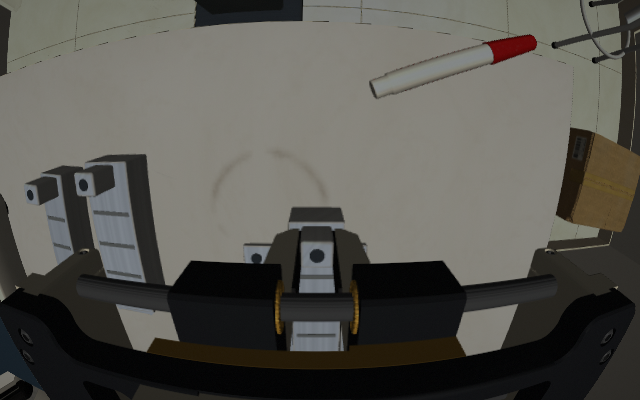

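```bash
python3 -m pendant '[{"fingers":1,"travel":[0,0.08,0],"dr":[0,0,0]},{"fingers":1,"travel":[0,0.08,0],"dr":[0,0,0]}]'; python3 -c "
from h import *
st()";python3 -m pendant '[{"fingers":1,"travel":[0,0.08,0],"dr":[0,0,0]},{"fingers":1,"travel":[0,0.08,0],"dr":[0,0,0]}]'; python3 -c "
from h import *
st()"
```

```text
time_s: 6.95
tool_pos: [0.4964, 0.2367, 0.0394]
ee_rot: [-0.011, 1.0, -0.0, 0.001]
force: [0.2, -0.1, 1.1]
width: 0.0176
pos [0.4964 0.2367 0.0394] yaw 1.29 zax [ 0.0022 -0.0001 -1.    ] F [ 0.1745 -0.0978  1.0546] M [ 0.0075 -0.0406 -0.0137] w 0.0176 t 6.95
time_s: 7.15
tool_pos: [0.4963, 0.2374, 0.0395]
ee_rot: [-0.011, 1.0, -0.002, 0.001]
force: [-1.5, -12.4, 7.5]
width: 0.0176
pos [0.4963 0.2374 0.0395] yaw 1.28 zax [ 0.0015 -0.0031 -1.    ] F [ -1.4816 -12.3772   7.4986] M [-2.5761  0.4742 -0.2216] w 0.0176 t 7.15
```

```bash
python3 -m pendant '[{"fingers":1,"travel":[0,-0.04,-0.01],"dr":[0,0,0]},{"fingers":1,"travel":[-0.2,-0.04,-0.01],"dr":[0,0,0]},{"fingers":1,"travel":[-0.4,-0.04,-0.01],"dr":[0,0,0]},{"fingers":1,"travel":[-0.6,-0.04,-0.01],"dr":[0,0,0]}]'; python3 -c "
from h import *
st()"
```

```text
time_s: 7.55
tool_pos: [0.5118, 0.237, 0.0398]
ee_rot: [-0.011, 1.0, -0.001, 0.001]
force: [-1.9, 0.1, 1.8]
width: 0.0175
pos [0.5118 0.237  0.0398] yaw 1.28 zax [ 0.0014 -0.0029 -1.    ] F [-1.8649  0.1273  1.7631] M [0.0338 0.4012 0.0008] w 0.0175 t 7.55
```

```bash
python3 -m pendant '[{"fingers":1,"travel":[-0.2,0,-0.01],"dr":[0,0,0]},{"fingers":1,"travel":[-0.4,0,-0.01],"dr":[0,0,0]},{"fingers":1,"travel":[-0.5,0,-0.01],"dr":[0,0,0]}]'; python3 -c "
from h import *
st()"; python3 -m pendant '[{"fingers":1,"travel":[-0.2,0,0],"dr":[0,0,0]},{"fingers":1,"travel":[-0.4,0,0],"dr":[0,0,0]}]'; python3 -c "
from h import *
st()"
```

```text
time_s: 7.85
tool_pos: [0.5248, 0.2373, 0.0399]
ee_rot: [-0.011, 1.0, -0.001, 0.001]
force: [-1.2, 0.2, 1.4]
width: 0.0177
pos [0.5248 0.2373 0.0399] yaw 1.28 zax [ 0.0012 -0.0029 -1.    ] F [-1.2291  0.1892  1.358 ] M [-0.0686  0.5211  0.0424] w 0.0177 t 7.85
time_s: 8.05
tool_pos: [0.5352, 0.2375, 0.04]
ee_rot: [-0.011, 1.0, -0.001, 0.001]
force: [-1.2, 0.0, 0.5]
width: 0.0176
pos [0.5352 0.2375 0.04  ] yaw 1.28 zax [ 0.0014 -0.0029 -1.    ] F [-1.2108  0.0225  0.4939] M [-0.027   0.3005  0.0824] w 0.0176 t 8.05
```

```bash
python3 -m pendant '[{"fingers":1,"travel":[-0.1,0,0],"dr":[0,0,0]},{"fingers":1,"travel":[-0.2,0,0],"dr":[0,0,0]}]'; python3 -c "
from h import *
st()"; python3 -m pendant '[{"fingers":1,"travel":[-0.1,0,0],"dr":[0,0,0]},{"fingers":1,"travel":[-0.2,0,0],"dr":[0,0,0]}]'; python3 -c "
from h import *
st()"
```

```text
time_s: 8.25
tool_pos: [0.5405, 0.2377, 0.04]
ee_rot: [-0.011, 1.0, -0.001, 0.001]
force: [-1.8, 0.2, 1.2]
width: 0.0174
pos [0.5405 0.2377 0.04  ] yaw 1.27 zax [ 0.0014 -0.0028 -1.    ] F [-1.8326  0.1931  1.2077] M [0.0678 0.3702 0.0106] w 0.0174 t 8.25
time_s: 8.45
tool_pos: [0.5456, 0.2378, 0.0399]
ee_rot: [-0.011, 1.0, -0.001, 0.001]
force: [-3.6, 1.0, 0.5]
width: 0.0178
pos [0.5456 0.2378 0.0399] yaw 1.28 zax [ 0.0011 -0.0027 -1.    ] F [-3.6256  1.0473  0.5217] M [0.1972 0.6434 0.1412] w 0.0178 t 8.45
```

```bash
for i in 1 2; do python3 -m pendant '[{"fingers":1,"travel":[-0.1,0,0],"dr":[0,0,0]},{"fingers":1,"travel":[-0.2,0,0],"dr":[0,0,0]}]'>/dev/null; python3 -c "
from h import *
st()"; done
```

```text
pos [0.5504 0.238  0.0399] yaw 1.29 zax [ 0.0003 -0.0027 -1.    ] F [-6.1276  0.8168  2.1641] M [0.2268 1.3456 0.2717] w 0.0176 t 8.65
pos [0.5548 0.238  0.0398] yaw 1.3 zax [-0.0017 -0.0032 -1.    ] F [-11.2874  -2.1661   5.5345] M [-0.1866  2.3168  0.11  ] w 0.0174 t 8.85
```

```bash
for i in 1 2; do python3 -m pendant '[{"fingers":1,"travel":[-0.1,0,0],"dr":[0,0,0]},{"fingers":1,"travel":[-0.2,0,0],"dr":[0,0,0]}]'>/dev/null; python3 -c "
from h import *
st()"; done
```

```text
pos [0.5593 0.2381 0.0398] yaw 1.31 zax [-0.0034 -0.0034 -1.    ] F [-8.6055 -1.5663  4.9242] M [0.0114 1.8251 0.2147] w 0.0175 t 9.05
pos [0.5639 0.2383 0.0398] yaw 1.31 zax [-0.0049 -0.0035 -1.    ] F [-8.8702 -0.5071  4.3909] M [0.0784 1.8055 0.112 ] w 0.0173 t 9.25
```

```bash
for i in 1 2 3; do python3 -m pendant '[{"fingers":1,"travel":[-0.1,0,0],"dr":[0,0,0]},{"fingers":1,"travel":[-0.2,0,0],"dr":[0,0,0]}]'>/dev/null; python3 -c "
from h import *
st()"; done
```

```text
pos [0.5685 0.2384 0.0398] yaw 1.31 zax [-0.0063 -0.0037 -1.    ] F [-8.3224 -0.792   5.6709] M [0.1252 1.7393 0.0917] w 0.0175 t 9.45
pos [0.5731 0.2385 0.0398] yaw 1.32 zax [-0.0078 -0.0038 -1.    ] F [-8.7011 -0.5698  4.6577] M [0.0896 1.674  0.1416] w 0.0173 t 9.65
pos [0.5777 0.2386 0.0398] yaw 1.33 zax [-0.0091 -0.004  -1.    ] F [-8.1542 -0.5286  4.7115] M [0.0052 1.6613 0.1176] w 0.0175 t 9.85
```

```bash
for i in 1 2 3; do python3 -m pendant '[{"fingers":1,"travel":[-0.06,0,0],"dr":[0,0,0]},{"fingers":1,"travel":[-0.12,0,0],"dr":[0,0,0]}]'>/dev/null; python3 -c "
from h import *
st()"; done
```

```text
pos [0.5803 0.2387 0.0398] yaw 1.33 zax [-0.0104 -0.0041 -0.9999] F [-8.2317 -1.3886  5.3759] M [0.0258 1.5974 0.1015] w 0.0176 t 10.05
pos [0.583  0.2388 0.0398] yaw 1.34 zax [-0.0117 -0.0043 -0.9999] F [-7.7441 -0.5634  5.2187] M [0.0335 1.492  0.1127] w 0.0175 t 10.25
pos [0.5855 0.2388 0.0398] yaw 1.34 zax [-0.013  -0.0045 -0.9999] F [-7.469  -1.0276  3.9213] M [0.0386 1.4889 0.1158] w 0.0175 t 10.45
```

```bash
for i in 1 2 3; do python3 -m pendant '[{"fingers":1,"travel":[-0.06,0,0],"dr":[0,-0.04,0]},{"fingers":1,"travel":[-0.12,0,0],"dr":[0,-0.04,0]}]'>/dev/null; python3 -c "
from h import *
st()"; done
```

```text
pos [0.5867 0.2389 0.0397] yaw 1.35 zax [-0.0136 -0.005  -0.9999] F [-30.5377  -3.6928  17.1273] M [-0.3107  5.3974  0.0767] w 0.0174 t 10.65
pos [0.5869 0.2389 0.0397] yaw 1.37 zax [-0.0164 -0.0059 -0.9998] F [-40.266   -4.4367  22.2948] M [-0.6098  7.0447 -0.0015] w 0.0176 t 10.85
pos [0.587  0.2389 0.0397] yaw 1.38 zax [-0.0197 -0.0068 -0.9998] F [-40.2425  -5.2318  19.3924] M [-0.7495  6.7009 -0.1116] w 0.0175 t 11.05
```

```bash
python3 -m pendant '[{"fingers":1,"travel":[0,0,0],"dr":[0,0,0]},{"fingers":0.3,"travel":[0,0,0],"dr":[0,0,0]},{"fingers":0.3,"travel":[0,0,0],"dr":[0,0,0]},{"fingers":0.3,"travel":[0,0,0],"dr":[0,0,0]},{"fingers":0.3,"travel":[0,0,0],"dr":[0,0,0]}]'; python3 -c "
from h import *
import cv2
st()
cv2.imwrite('pics/w7.png',env.grab_frame('wrist'))
f=env.grab_frame('scene');cv2.imwrite('pics/s7.png',cv2.resize(f[120:240,220:340],None,fx=5,fy=5,interpolation=2))"
```

```text
time_s: 11.55
tool_pos: [0.5871, 0.2388, 0.0397]
ee_rot: [-0.012, 1.0, -0.003, -0.01]
force: [0.1, 0.2, -0.6]
width: 0.0322
pos [0.5871 0.2388 0.0397] yaw 1.38 zax [-0.0194 -0.0068 -0.9998] F [ 0.1294  0.2081 -0.5821] M [0.0253 0.0212 0.0004] w 0.0322 t 11.55
```

View pics/w7.png

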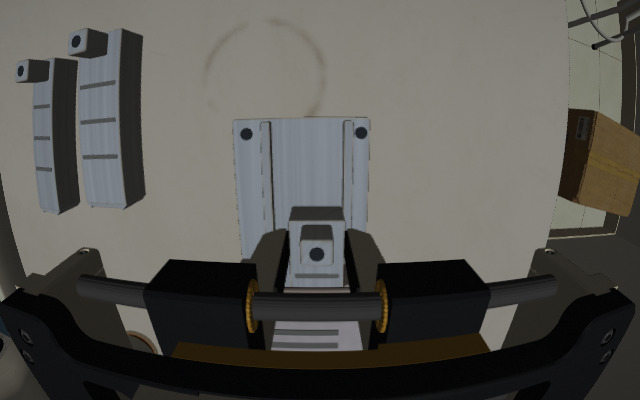

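View pics/s7.png

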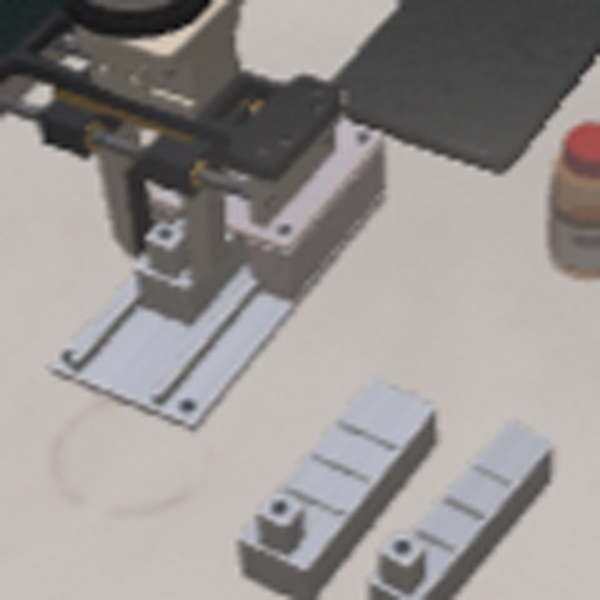

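```bash
python3 -m pendant '[{"fingers":0.3,"travel":[0,0,-0.8],"dr":[0,0,0]},{"fingers":0.3,"travel":[0,0,-2],"dr":[0,0,0]},{"fingers":0.3,"travel":[0.5,0,-4],"dr":[0,0,0]},{"fingers":0.3,"travel":[2.5,0,-5],"dr":[0,0,0]},{"fingers":0.3,"travel":[4.5,1,-5],"dr":[0,0,0]},{"fingers":0.3,"travel":[6,3,-5],"dr":[0,0,0]},{"fingers":0.3,"travel":[6,5,-5],"dr":[0,0,0]},{"fingers":0.3,"travel":[6,6,-5],"dr":[0,0,0]}]'; python3 -c "
from h import *
import cv2
st()
f=env.grab_frame('top');cv2.imwrite('pics/t8.png',cv2.resize(f[130:260,210:365],None,fx=5,fy=4.6,interpolation=2))
f=env.grab_frame('scene');cv2.imwrite('pics/s8.png',cv2.resize(f[130:260,225:375],None,fx=5,fy=4.6,interpolation=2))"
```

```text
time_s: 12.45
tool_pos: [0.4346, 0.3878, 0.1677]
ee_rot: [-0.012, 1.0, -0.003, -0.009]
force: [0.3, 0.1, 0.1]
width: 0.0325
pos [0.4346 0.3878 0.1677] yaw 1.4 zax [-0.0181 -0.0055 -0.9998] F [0.3488 0.1499 0.1252] M [-0.0138 -0.0177  0.0126] w 0.0325 t 12.45
```

View pics/t8.png

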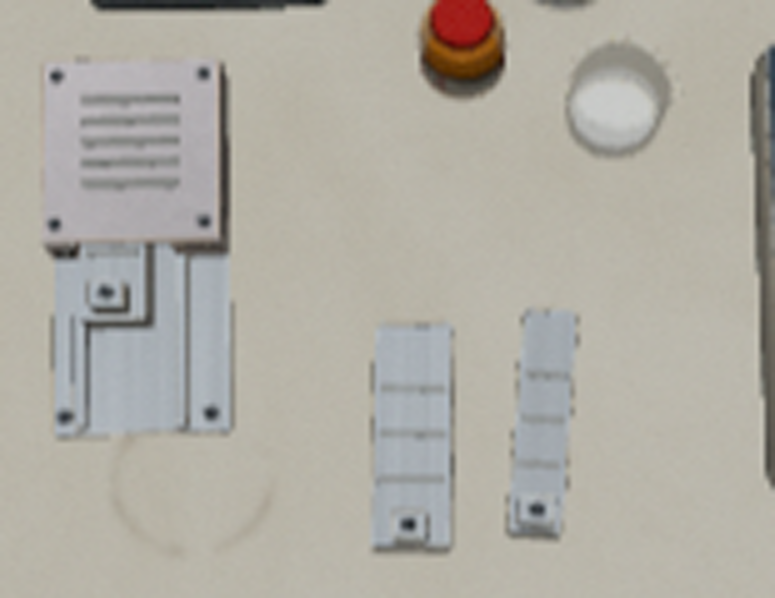

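View pics/s8.png

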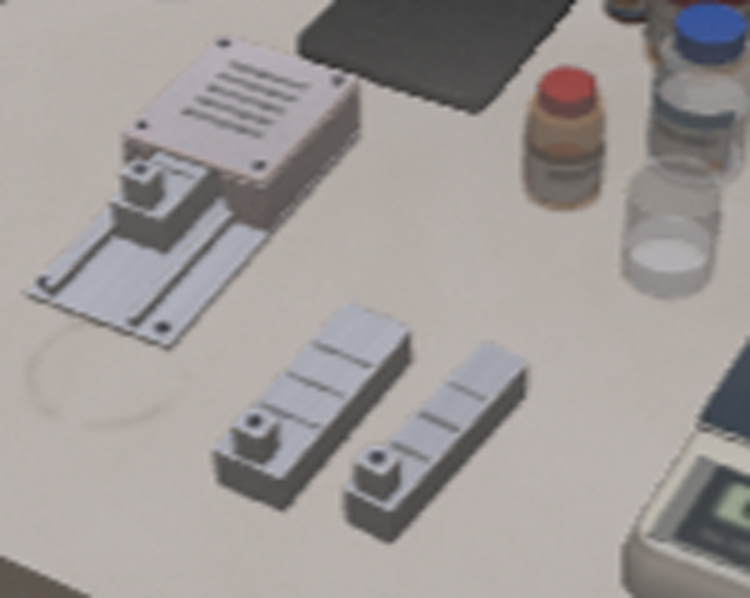

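```bash
python3 -c "
from h import *
print('lug',tz(106,292,.06),sz(140,169,.06)); print('tail',tz(84,322,.036),tz(145,322,.036)); print('roof front',tz(132,244,.05))"
```

```text
lug [0.5842 0.2377 0.06  ] [0.585  0.2394 0.06  ]
tail [0.5724 0.2521 0.036 ] [0.5725 0.2213 0.036 ]
roof front [0.6132 0.2272 0.05  ]
```

```bash
python3 -c "
from cell import env
print(env.finish_job())"
```

```text
the job is handed in; nothing more can be done
None
```

The middle bar (34 mm) is the one that fits. It is pushed home nose first against the back of the bay, and the job was handed in at about 12.5 s.

**By feel:**
- **Ramp:** it met the ramp about 46 mm in.
- **Plate:** it then pressed in at a steady 7 to 11 N, inside the 6 to 15 N range for the fitting bar.
- **Back:** it stopped hard at about 40 N, so the gap is 32 mm.

I tried only this one bar. A wider bar would have stopped on the ramp, and a narrower one would have run in with under 3 N.

**Last checks after letting go:** the cameras put the lug about 29.5 mm and the tail end about 41 mm outside the mouth, against 30 and 40 mm expected. The narrow and wide bars are still where they started on the bench. The beaker shows no change, and the arm never went near the timer, but I took no last picture of it. The arm is clear, with force readings near zero.

**Disagreements:**
- **Apron channel:** it lay about 6 mm further left than the middle of the housing, which I had first taken as its centre. On the way down the bar touched the right side at about 2.5 N, so I found the left rail by touch.
- **Stopping point:** the tool stopped about 3 mm further in than I had worked out, with a tilt of about 1° while pushing. The pictures afterwards agree with the bar being home.
- **Sprung plate:** its reading could not be seen directly; that it is pressed follows from the push force.

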